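# Switch on the bench light from under its lip

### The job

Switch the bench light on: reach in under the front lip of its canopy and push the wide bar that hangs there, beneath the wider of the two black clips, straight up until it is fully in. It stays up by itself. Leave the narrow button under the other clip alone, and draw back clear of the light.

Things in the scene. Friction and masses are not known exactly. Their poses are not given: they have to be found in the camera images.
- bench_light: Fixed flat canopy of a bench light, 138 mm deep, 230 wide, 10 thick, level, 160 to 210 mm above the table, on a rear post (107 mm behind its front edge) on a low base. Origin: middle of the front edge (lip), at the underside. x points level from lip back to post, y along the lip to the left, z up. Two black clips on the lip, 100 to 124 mm apart, stand out 3 mm in front and 3 mm below (9 mm from 8 mm behind the lip).
- wide_bar (a joint): Travel of the lamp switch, the wide bar under the 56 mm wide clip, in m: 0 to 0.001 hanging (off), 0.008 fully pushed up (on). It moves straight up, has no spring, resists with about 3 N and stays where it is left.
- wide_bar_mid (a point): Centre of that bar: grey, round, 20 mm thick, 50 mm long, level along the lip, moves with the switch. When off, its axis is 16 mm behind the lip and 34 mm below the canopy's underside (lowest line 44 mm below it). A shut gripper tilted 35 to 45 degrees, fingers pointing down and in under the lip, can lift it with the upper side of its tips.
- narrow_bar (a joint): Travel of the other switch, the narrow button under the 24 mm wide clip, in m: 0 hanging, 0.008 pushed up. To be left alone.
- narrow_bar_mid (a point): Centre of that narrow button: a grey round bar 20 mm in diameter but only 18 mm long, at the same height and depth behind the lip as the wide one.

How it is judged (in metres and radians):
At the end, for the whole second after the job is handed in: The wide bar is up by more than 6 of its 8 mm and stays there at rest; the narrow button is still down (moved less than 2 mm) (value of joint wide_bar above 0.006 m and value of joint narrow_bar below 0.002 m and velocity of joint wide_bar below 0.005 m/s); the robot touches nothing.
It fails at once if the narrow button is pushed up by more than 3 mm (value of joint narrow_bar above 0.003 m).
It also fails if it takes over 29 s, if anything falls off the work surface, if the arm or the gripper's body presses on something with over 40 N, if the wrist force passes 120 N, or if a joint passes its speed limit or range.

### The arm

A 6-joint arm with a two-finger parallel gripper is mounted at the origin on a cart in front of the work surface, level with it; the furniture and walls round the work are solid. World frame = base frame: x ahead of the robot, y to its left, z up, the work surface at z = 0. Lengths are in mm, angles in rad, forces in N, time in s.
With the tool pointing down it reaches from about 225 to 875 mm from the base axis. Payload 3.4 kg.
Tool frame: the origin (TCP) lies midway between the tips of the shut fingers; the grasp point (between the pads) lies 19 mm behind it; z points along the fingers, y is the line along which they close (so a half turn about z gives the same grasp; the last joint's range is limited). The gripper opens to 85 mm and grips with 20 to 120 N. Pads are 22 mm wide; open, the fingers measure 114 mm over their backs; the gripper's body (76 mm by 85 mm) begins 54 mm behind the grasp point. The pads swing forward as they close: fully open they stand 13 mm farther back than shut.
Start: joints at [-1.458, 0.276, 1.505, -0, 1.361, -0.121], TCP at [133.21, -559.391, 231.328] pointing down, gripper open.
Joint ranges: [-2.89, 2.89], [-0.75, 2.08], [0.22, 2.7], [-1.18, 4.32], [0.11, 2.71], [-2.7, 2.7]. Speed limits (rad/s): [2.57, 2.57, 3.14, 3.14, 3.14, 3.14].

### API

Orientations are given as [roll, pitch, yaw] about the fixed x, y, z axes, in that order (R = Rz(yaw) Ry(pitch) Rx(roll)).
In Python, from plant import r gives the robot as it stands. Calls block until the motion is done:
- r.move_pose(position, orientation): joint-space move of the TCP to a pose.
- r.move_linear(position, rotation=None, speed=150, threshold=None): straight line of the TCP; rotation=None keeps the orientation; speed is the mean speed in mm/s. With threshold (N) it stops when the force on the tool has changed by that much, and returns True; else False.
- r.move_joints(angles): joint-space move.
- r.open() and r.close_gripper(squeeze=None): open the fingers fully, or close them until they stop; squeeze is the grip in N (None keeps the last).
- r.pause(seconds).
- r.solve_ik(position, orientation): joint angles nearest the present ones, or None.
- r.sense(): the state.
- r.capture(name): name is "scene" or "top" or "wrist"; returns (picture, depth): 384x512x3 uint8, red, green, blue; 384x512 float32, mm along the optical axis (not along the pixel's ray), 0 where there is no reading.
- r.get_calibration(name): a dict with "camera_matrix" (3x3 intrinsics, pixels), "xyz" and "attitude" of the camera in the world; the wrist camera has in their place "hand_eye" (4x4, takes a point from camera to tool coordinates, whose origin is the TCP and whose axes are the flange's). Camera axes: x right, y down, z forward; pixel columns grow to the right and rows downward; lengths in mm; the calibration is good to about 2 mm. The wrist camera is an equidistant fisheye: a pixel r from the principal point sees the ray r / f radians off the axis. A picture is of the moment at which its call begins: read the wrist's pose just before it. get_calibration takes no time and is no camera call.
A pose or a line that the arm cannot do raises r.Unreachable and nothing moves.
- r.finish_job(): hands the job in; it is judged then, once.
The state is a dict: "time_s": time; "joints": joint angles; "joint_velocities": joint speeds; "tau": joint torques, N m; "tool_pos": TCP position; "eef_rot": TCP orientation; "ft_force": force on the tool from outside, world axes, zero at the start; "ft_torque": the same for the moment, N m; "width": opening from 0.0 (shut) to 1.0 (fully open); "grasp_force": force on a finger pad.
Only numpy, scipy, OpenCV 4.12 (cv2) and the standard library are available. Lean on these libraries where they do the work, as an engineer would, in place of code of your own. Each camera call takes 0.05 s, during which the arm holds its last target. There are 200 camera calls.

## Working session

There is one attempt and no reset: what is moved stays moved. The work goes in short steps, each a Python script; the robot and the scene stay as the last script left them, time stands still between calls to the robot, and variables do not carry over. Pictures are saved under pics/ and viewed, at most 10 in all, crops included, and the job is handed in when it is done.

```bash
mkdir -p pics; ls; python3 - <<'E'
from plant import r
import cv2,numpy as np
ims=[]
for n in("scene","top"):
    p,d=r.capture(n); np.save(n+"_d.npy",d); np.save(n+"_p.npy",p); c=r.get_calibration(n); print(n,c)
    cv2.imwrite(f"pics/{n}.png",cv2.resize(p[:,:,::-1],(768,576)))
E
```

```text
pics
scene {'camera_matrix': array([[432.43816334,   0.        , 251.25467284],
       [  0.        , 432.43816334, 196.34281116],
       [  0.        ,   0.        ,   1.        ]]), 'xyz': array([-121.42037732,    8.99228691,  582.95221343]), 'attitude': array([-1.98678275,  0.02569229, -1.04998579])}
top {'camera_matrix': array([[359.85025367,   0.        , 250.92332461],
       [  0.        , 359.85025367, 195.60297574],
       [  0.        ,   0.        ,   1.        ]]), 'xyz': array([ 481.99402132,  386.17496949, 1069.86413176]), 'attitude': array([-3.0762444 ,  0.0143291 , -1.56581644])}
```

View pics/scene.png

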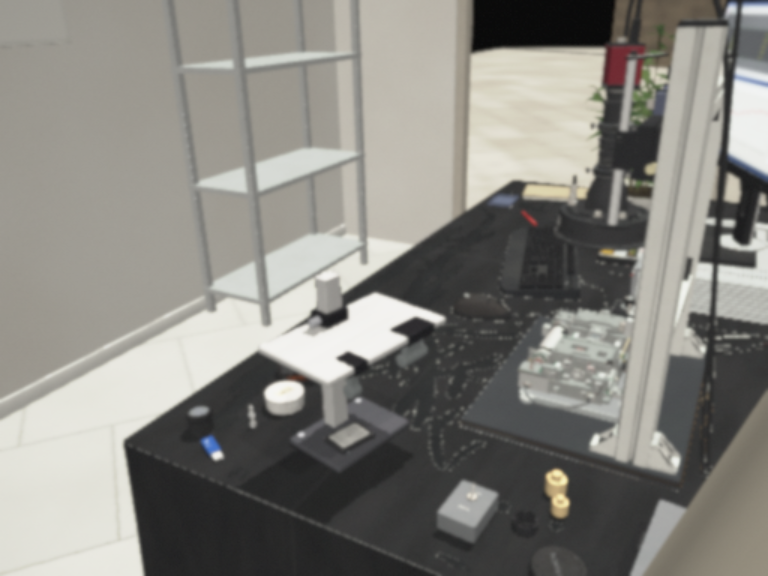

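View pics/top.png

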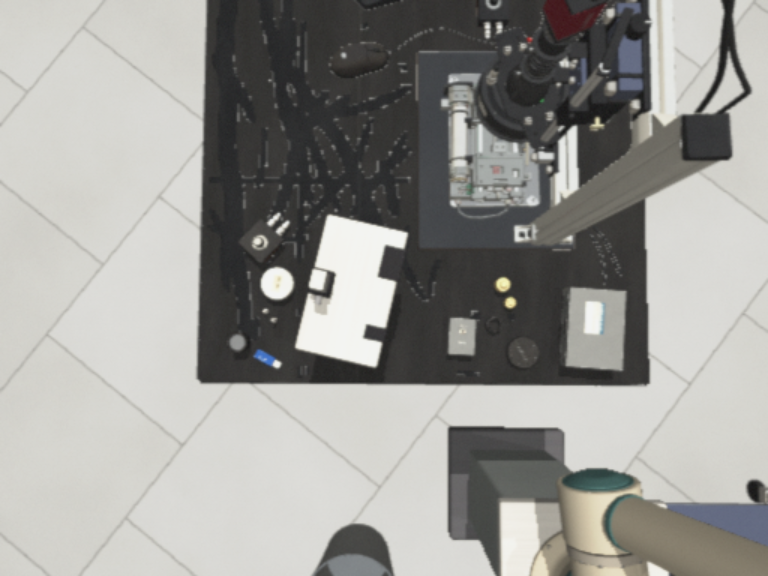

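The top view shows the white canopy around (350,290) in the 768-px picture. Its lip faces right (−y), with the wide clip at (392,262) and the narrow one at (375,333). An aluminium column stands at about (525,235). Next I fit the canopy and clips from the top depth image.

```bash
cat > h.py <<'E'
import numpy as np,cv2
from plant import r
from scipy.spatial.transform import Rotation as Ro
def cloud(n,d):
    c=r.get_calibration(n);K=c["camera_matrix"];v,u=np.indices(d.shape)
    P=np.dstack([(u-K[0,2])/K[0,0]*d,(v-K[1,2])/K[1,1]*d,d])
    return P@Ro.from_euler("xyz",c["attitude"]).as_matrix().T+c["xyz"]
E
python3 - <<'E'
from h import *
for n in("top","scene"):
    d=np.load(n+"_d.npy");p=np.load(n+"_p.npy");W=cloud(n,d)
    box=(d>0)&(W[...,2]>150)&(W[...,2]<240)&(W[...,0]>350)&(W[...,0]<650)&(W[...,1]>280)&(W[...,1]<560)
    wh=box&(p.min(2)>170); bl=box&(p.max(2)<70)
    k,l,s,c=cv2.connectedComponentsWithStats(wh.astype(np.uint8)); i=1+s[1:,4].argmax(); q=W[l==i]
    z=np.median(q[:,2]); q=q[abs(q[:,2]-z)<6]
    print(n,"z",z,len(q),"plane",np.linalg.lstsq(np.c_[q[:,:2]-q[:,:2].mean(0),np.ones(len(q))],q[:,2],rcond=None)[0])
    R=cv2.minAreaRect(q[:,:2].astype(np.float32)); print(R,cv2.boxPoints(R).round(1).tolist())
    k,l,s,c=cv2.connectedComponentsWithStats(bl.astype(np.uint8))
    for i in range(1,k):
        if s[i,4]>25: m=W[l==i]; R=cv2.minAreaRect(m[:,:2].astype(np.float32)); print(" black",c[i],s[i,4],np.median(m,0).round(1),R)
print("handeye",r.get_calibration("wrist"))
E
```

```text
top z 180.39660126676517 4115 plane [2.30392788e-04 1.35204022e-03 1.80382620e+02]
((546.7542724609375, 441.73248291015625), (136.6073760986328, 228.49282836914062), 77.01934814453125) [[420.1000061035156, 400.79998779296875], [642.7000122070312, 349.5], [673.4000244140625, 482.6000061035156], [450.79998779296875, 534.0]]
 black [261.08333333 175.27380952] 252 [591.  374.4 183.3] ((590.567138671875, 374.313720703125), (30.706806182861328, 49.83824920654297), 76.3219223022461)
 black [215.89230769 191.8       ] 65 [542.6 478.8 199.9] ((556.3782958984375, 489.9417419433594), (35.62329864501953, 38.29136276245117), 76.41485595703125)
 black [250.12903226 222.02150538] 93 [474.9 401.1 183.1] ((475.44464111328125, 401.01544189453125), (30.826189041137695, 20.202808380126953), 78.862060546875)
scene z 179.85628001776664 2870 plane [1.59406405e-03 7.71173851e-04 1.79799326e+02]
((543.75146484375, 438.97344970703125), (140.14111328125, 231.1385955810547), 76.92173767089844) [[415.29998779296875, 396.8999938964844], [640.5, 344.6000061035156], [672.2000122070312, 481.1000061035156], [447.0, 5
[... 330 characters left out ...]
841797)
 black [237.39393939 242.35606061] 132 [470.4 386.  181.9] ((471.2236022949219, 395.9299011230469), (32.8980827331543, 23.35135841369629), 86.23043823242188)
handeye {'camera_matrix': array([[297.31863964,   0.        , 251.18164212],
       [  0.        , 297.31863964, 195.79697731],
       [  0.        ,   0.        ,   1.        ]]), 'hand_eye': array([[-6.19966719e-04, -9.57804538e-01, -2.87419699e-01,
         7.33098549e+01],
       [ 9.99999765e-01, -6.78098613e-04,  1.02704702e-04,
        -4.15568741e-01],
       [-2.93269928e-04, -2.87419568e-01,  9.57804733e-01,
        -1.41971336e+02],
       [ 0.00000000e+00,  0.00000000e+00,  0.00000000e+00,
         1.00000000e+00]])}
```

```bash
cat >> h.py <<'E'
n2=np.array([.2253,.9743]);u2=np.array([.9743,-.2253]);LIP=np.array([529.7,373.1]);ZU=170.2;OFF=58.4
def tool(th,dyaw=0,flip=1):
    # fingers point inwards (n2 turned by dyaw) and th below level; flip=1: tool x (camera side) down
    h=Ro.from_euler("z",dyaw).apply([*n2,0]); z=np.cos(th)*h-np.sin(th)*np.array([0,0,1]); y=flip*np.cross(h,[0,0,1])
    x=np.cross(y,z); return Ro.from_matrix(np.c_[x,y,z]),h
def tcp(a,z,h,th,s=6):
    # TCP so that the upper tip side touches a bar (r 10) with axis a behind the lip at height z, s mm behind the tip edge
    c=np.array([a-10*np.sin(th),z-10*np.cos(th)])+s*np.array([np.cos(th),-np.sin(th)])-11*np.array([np.sin(th),np.cos(th)])
    b=LIP+OFF*u2+16*n2
    return np.array([*(b+(c[0]-16)*h[:2]),c[1]])
E
python3 - <<'E'
from h import *
W=np.concatenate([cloud(n,np.load(n+"_d.npy"))[np.load(n+"_d.npy")>0] for n in("top","scene")])
rr=np.hypot(W[:,0],W[:,1]);an=np.degrees(np.arctan2(W[:,1],W[:,0]))
print("obstacles: angle bin, z>60: min r, max z ; z>220 min r")
for a in range(-90,60,6):
    m=(an>=a)&(an<a+6)&(rr>250)&(rr<900)&(W[:,0]>200)
    f=lambda q:(int(np.percentile(rr[q],2)),int(W[q,2].max())) if q.sum()>8 else None
    print(a,f(m&(W[:,2]>60)),f(m&(W[:,2]>220)))
for th in(35,40,45):
  for fl in(1,-1):
    for dy in(0,-.2,-.4):
      t=np.radians(th);R,h=tool(t,dy,fl);o=R.as_euler("xyz");p=tcp(16,136,h,t)
      q=r.solve_ik(p,o);q2=r.solve_ik(p-80*h+[0,0,-15],o)
      print(th,fl,dy,p.round(),None if q is None else np.round(q,2),None if q2 is None else np.round(q2,2))
E
```

```text
obstacles: angle bin, z>60: min r, max z ; z>220 min r
-90 None None
-84 None None
-78 None None
-72 None None
-66 None None
-60 None None
-54 None None
-48 None None
-42 None None
-36 None None
-30 None None
-24 None None
-18 None None
-12 None None
-6 (691, 123) None
0 (648, 600) (648, 600)
6 (650, 650) (650, 650)
12 (751, 583) (762, 583)
18 (767, 97) None
24 (703, 183) None
30 (653, 187) None
36 (601, 253) (722, 253)
42 (586, 251) (728, 251)
48 (658, 185) None
54 None None
35 1 0 [589. 369. 115.] [ 0.02  0.5   1.95  1.31  0.97 -0.73] [-0.14  0.5   2.02  1.25  1.04 -0.84]
35 1 -0.2 [587. 369. 115.] [ 0.06  0.45  2.07  1.55  0.81 -0.79] [-0.1   0.44  2.18  1.5   0.89 -0.93]
35 1 -0.4 [586. 370. 115.] [ 0.14  0.41  2.17  1.86  0.66 -0.9 ] [-0.02  0.4   2.32  1.85  0.77 -1.06]
35 -1 0 [589. 369. 115.] [0.02 0.5  1.95 1.31 0.97 2.41] [-0.14  0.5   2.02  1.25  1.04  2.3 ]
35 -1 -0.2 [587. 369. 115.] [0.06 0.45 2.07 1.55 0.81 2.35] [-0.1   0.44  2.18  1.5   0.89  2.21]
35 -1 -0.4 [586. 370. 115.] [0.14 0.41 2.17 1.86 0.66 2.24] [-0.02  0.4   2.32  1.85  0.77  2.08]
40 1 0 [588. 367. 116.
[... 378 characters left out ...]

40 -1 -0.2 [587. 367. 116.] [0.09 0.42 2.03 1.39 0.74 2.54] [-0.07  0.4   2.14  1.38  0.82  2.38]
40 -1 -0.4 [585. 368. 116.] [0.17 0.38 2.11 1.66 0.57 2.48] [0.02 0.35 2.26 1.69 0.66 2.29]
45 1 0 [588. 365. 117.] [ 0.08  0.44  1.88  1.07  0.88 -0.43] [-0.07  0.43  1.96  1.05  0.93 -0.58]
45 1 -0.2 [586. 366. 117.] [ 0.13  0.39  1.98  1.21  0.7  -0.39] [-0.02  0.37  2.09  1.23  0.76 -0.57]
45 1 -0.4 [584. 367. 117.] [ 0.2   0.35  2.05  1.39  0.51 -0.37] [ 0.06  0.31  2.2   1.48  0.58 -0.6 ]
45 -1 0 [588. 365. 117.] None [-0.07  0.43  1.96  1.05  0.93  2.57]
45 -1 -0.2 [586. 366. 117.] None [-0.02  0.37  2.09  1.23  0.76  2.57]
45 -1 -0.4 [584. 367. 117.] None [0.06 0.31 2.2  1.48 0.58 2.54]
```

```bash
python3 - <<'E'
from h import *
r.close_gripper()
t=np.radians(40);R,h=tool(t,-.2,1);o=R.as_euler("xyz");p=tcp(16,136,h,t)
q=r.solve_ik(p-110*h+[0,0,-15],o);print(q)
r.move_joints(q)
s=r.sense();print(s["time_s"],s["tool_pos"],s["ft_force"],s["width"])
P,d=r.capture("wrist");np.save("w_p.npy",P);np.save("w_d.npy",d);np.savez("w_s.npz",p=s["tool_pos"],o=s["eef_rot"])
cv2.imwrite("pics/w1.png",cv2.resize(P[:,:,::-1],(768,576)))
E
```

```text
[-0.13284703  0.38720779  2.16994191  1.34388829  0.85166031 -0.79291224]
4.075 [541.54918737 266.74039333 101.20619962] [-0.26346607  0.45514604 -0.38744559] -0.0017593071092127856
```

View pics/w1.png

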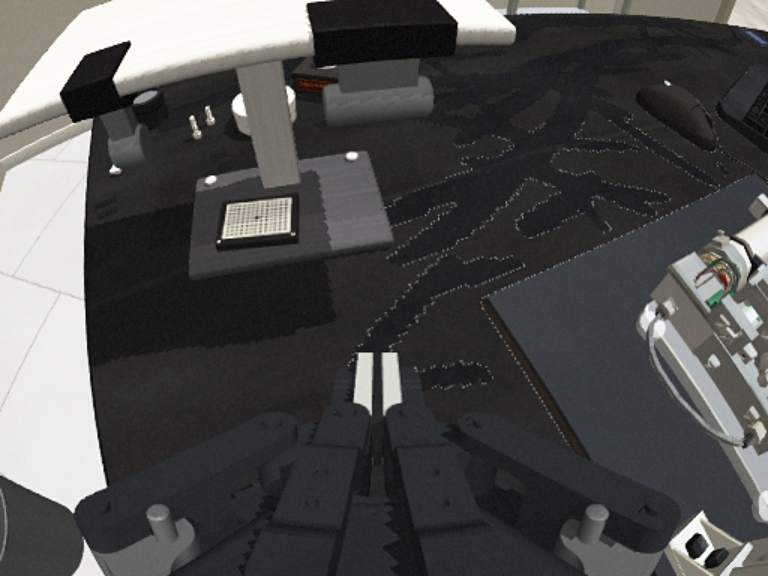

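The wrist view shows the wide bar at about (325–433, 80–122) under the wide clip, with the narrow button off to the left at about (125,150) and the shut fingertips at (377,355). I'll measure the bar from the wrist depth.

```bash
python3 - <<'E'
from h import *
P=np.load("w_p.npy");d=np.load("w_d.npy");s=np.load("w_s.npz");c=r.get_calibration("wrist");K=c["camera_matrix"];H=c["hand_eye"]
v,u=np.indices(d.shape);x=(u-K[0,2])/K[0,0];y=(v-K[1,2])/K[1,1];th=np.hypot(x,y);k=np.tan(th)/th
C=np.dstack([x*k*d,y*k*d,d]);T=C@H[:3,:3].T+H[:3,3];W=T@Ro.from_euler("xyz",s["o"]).as_matrix().T+s["p"]
rel=W[...,:2]-LIP;A=rel@n2;B=rel@u2;Z=W[...,2]-ZU
m=(d>0)&(abs(A-15)<30)&(abs(B-OFF)<40)&(Z<-20)&(Z>-60)
a,b,z=A[m],B[m],Z[m]
print(m.sum(),"B",np.percentile(b,[1,50,99]),"Zmin",np.percentile(z,[1,5]),"A",np.percentile(a,[1,50,99]))
q=(z<-28)&(abs(b-OFF)<20)
from scipy.optimize import least_squares
f=least_squares(lambda t:np.hypot(a[q]-t[0],z[q]-t[1])-10,[16,-34],loss="soft_l1");print("axis",f.x,f.cost,q.sum())
cl=(d>0)&(P.max(2)<60)&(abs(B-OFF)<45)&(abs(Z)<20)&(abs(A)<40)
print("clip B",np.percentile(B[cl],[1,99]),"Amin",np.percentile(A[cl],1),"Z",np.percentile(Z[cl],[1,99]))
E
```

```text
1982 B [34.5756555  57.75269839 83.1767358 ] Zmin [-41.71561805 -38.67816118] A [ 5.31789787  8.22983215 18.607122  ]
axis [ 16.23989175 -34.04463678] 129.3287390072494 901
clip B [31.81108479 86.10514099] Amin -4.359935948405604 Z [-8.89961626 12.95800726]
```

All three views agree to within 1 mm, so I'll go in under the bar and lift.

```bash
python3 - <<'E'
from h import *
t=np.radians(40);R,h=tool(t,-.2,1);p=tcp(16.2,ZU-34,h,t)
print(r.move_linear(p-40*h+[0,0,-15],speed=120,threshold=8),r.move_linear(p+[0,0,-15],speed=50,threshold=8))
s=r.sense();print(s["time_s"],s["tool_pos"],s["ft_force"])
for dz in(-6,-2,2,5,8,11,13):
    hit=r.move_linear(p+[0,0,dz],speed=20,threshold=14)
    s=r.sense();print(dz,hit,round(s["time_s"],2),s["tool_pos"].round(1)-p.round(1),s["ft_force"].round(1))
    if hit:break
P,d=r.capture("wrist");cv2.imwrite("pics/w2.png",cv2.resize(P[:,:,::-1],(768,576)))
E
```

```text
False False
5.8083 [586.41709753 367.57868523 101.12961304] [ 0.14954606 -0.75751173  0.44301001]
-6 False 6.41 [ 0.   0.  -5.9] [-0.6  0.8  0.5]
-2 False 6.76 [ 0.1  0.  -1.9] [-0.1 -0.1  0.1]
2 False 7.11 [-0.3 -0.3  1.4] [-0.3 -1.6 -2.3]
5 False 7.41 [-0.3 -0.3  4.6] [-1.8 -2.7 -2.8]
8 False 7.71 [-0.3 -0.3  7.5] [-1.  -3.7 -4. ]
11 False 8.01 [-0.4 -1.3  8.8] [  0.5  -4.7 -13.9]
13 False 8.26 [-0.6 -2.   9.7] [  1.5  -6.7 -18.3]
```

View pics/w2.png

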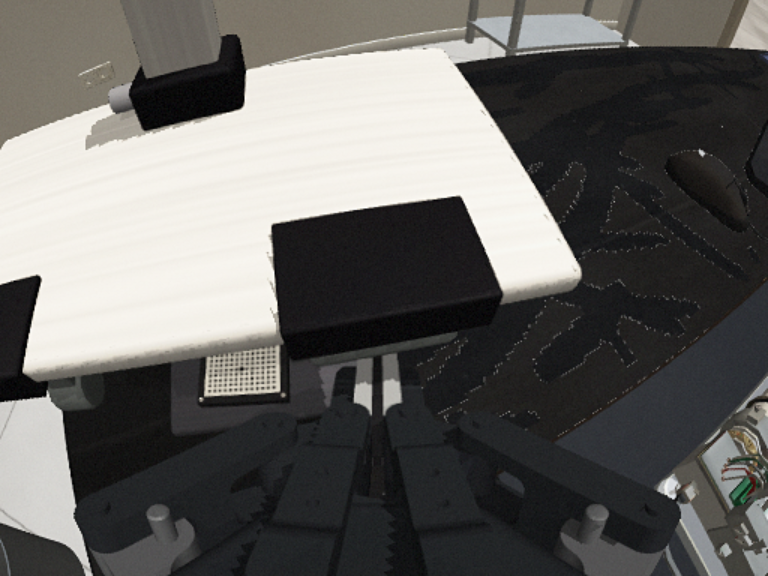

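The picture shows the tips under the raised bar at about (380,360), and the force rose to 18 N, so the bar is against its end stop. Next I lower, draw back along the same path and check.

```bash
python3 - <<'E'
from h import *
t=np.radians(40);R,h=tool(t,-.2,1);p=tcp(16.2,ZU-34,h,t)
r.move_linear(p+[0,0,-12],speed=60);r.move_linear(p-110*h+[0,0,-15],speed=120);r.pause(.3)
s=r.sense();print(s["time_s"],s["tool_pos"],s["ft_force"])
P,d=r.capture("wrist");cv2.imwrite("pics/w3.png",cv2.resize(P[:,:,::-1],(768,576)))
c=r.get_calibration("wrist");K=c["camera_matrix"];H=c["hand_eye"]
v,u=np.indices(d.shape);x=(u-K[0,2])/K[0,0];y=(v-K[1,2])/K[1,1];th=np.hypot(x,y);k=np.tan(th)/th
T=np.dstack([x*k*d,y*k*d,d])@H[:3,:3].T+H[:3,3];W=T@Ro.from_euler("xyz",s["eef_rot"]).as_matrix().T+s["tool_pos"]
rel=W[...,:2]-LIP;A=rel@n2;B=rel@u2;Z=W[...,2]-ZU
for b0,w in((OFF,20),(-60.5,7)):
    m=(d>0)&(abs(A-13)<15)&(abs(B-b0)<w)&(Z<-12)&(Z>-60);print(m.sum(),np.percentile(Z[m],[1,3,5]))
E
```

```text
10.2417 [540.95574842 267.94617104 101.23866833] [-0.44159188 -0.15023405 -0.06040406]
1761 [-34.88653553 -33.2663517  -31.97185685]
653 [-41.57653909 -39.55784436 -38.74624696]
```

View pics/w3.png

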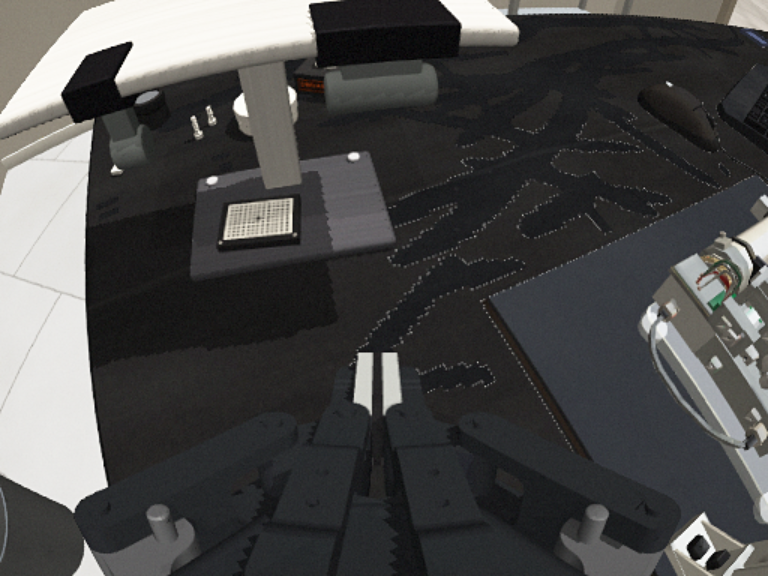

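The wide bar now sits closer under its clip (lower edge at about row 107, down from 122), roughly 7 mm up. The narrow button has not moved and the gripper is clear.

```bash
python3 -c "
from plant import r
print(r.finish_job())"
```

```text
the job is handed in; nothing more can be done
None
```

The bench light's wide bar was pushed up to its end stop and measured about 7 mm up after I drew back; the narrow button hadn't moved, the arm was clear of the light, and I handed the job in at about 10 s (no verdict came back).

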